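Load a battery pack into the test dock and clamp it home

TASK

Stand the battery pack with the green band upright in the well of the grey test dock, lightly and without forcing or dropping it, and let it go while the clamp is still open. Then swing the dock's hinged clamp over it and press the clamp's yellow handle down until the pack is fully home on its stop: finish with a firm push of about 15 N, never more than 25 N, and leave the clamp holding the pack. Leave the red-banded pack alone.

Things in the scene. Friction and masses are not known exactly. Their poses are not given: they have to be found in the camera images.
- pack: The battery pack to load: upright grey block with a green band and green top, 60 (its x) x 38 (its y) x 52 mm high, about 0.2 kg. Origin at the centre of its underside, z up. It is symmetrical: half a turn about z makes no difference.
- spare: A faulty pack of the same shape and size with a red band and red top. Origin at the centre of its underside. Leave it alone.
- cradle: The test dock, fixed to the bench: grey housing 92 (x) x 78 (y) x 50 mm high on a 10 mm base plate (x -57 to +93 mm, y -50 to +50 mm). Origin on the bench under the centre of the well; z up. Clamp posts at x = 59 to 81 mm, y = 21 to 31 mm either side, 96 mm high. More than 25 N of the pack on the housing while the clamp is open is too much.
- cradle_mouth (a point): Centre of the open well's mouth, 50 mm above the bench, axes as the dock's. The well is 62.5 (x) x 40.5 mm (y), 1.25 mm clearance round the pack, edges bevelled 4 mm. In it a sprung plate carries the pack 7 mm above a rigid stop. The stop is set 18 to 24 mm above the bench, different each time: feel for it. So a pack set down stands with its underside 24 to 31 mm above the bench.
- clamp_hinge (a point): Centre of the clamp's hinge: 70 mm to the dock's +x of the well's centre and 88 mm above the bench. The hinge axis lies along the dock's y.
- clamp_handle (a point): Centre of the clamp's yellow handle: a round bar 16 mm thick, 70 mm long along the dock's y, at the end of the clamp's arm, 135 mm from the hinge axis. The arm is 30 mm wide and 8 mm thick. 70 mm from the hinge a rubber pad stands out 15 mm from the arm's midline, on the side that meets the pack.
- clamp (a joint): Clamp angle, rad: 0 = arm level, pointing to the dock's -x over the pack; grows as it opens upward; 1.7 to 1.95 at the start, leaning away to the dock's +x. Stiff hinge, stays where left: 5 N at the handle moves it, 10 N while driving the pack down, rising steeply at the stop. Meets the pack at 0.06 to 0.15; home between -0.05 and 0.05. Over 40 N on the pack (25 N at the handle) is too much.
- contacts (a joint): How far the sprung brass plate in the well is pressed down, in m: 0 free (the pack's weight does not move it), 0.007 with the pack home on its stop. The spring takes 5 to 9 N.

How it is judged:
On the way, in this order (a step that is already met when the one before it is completed fails the run):
1. the green pack stands in the well on the sprung plate, let go, with the clamp still open (horizontal distance between pack and cradle_mouth below 0.005 m and z of pack in the frame of cradle below 0.036 m and angle between pack's own z axis and vertical below 0.1 rad and value of joint clamp above 0.8 rad and contact force between the fingers and pack below 0.1 N and linear speed of pack below 0.02 m/s), for 0.2 s.
2. the clamp is pressed down firmly on the pack, which is home on its stop (contact force between clamp and pack above 10 N and value of joint contacts above 0.0052 m), for 0.05 s.
At the end, for the whole second after the job is handed in: The green pack stands upright in the well (within 5 mm of its centre and 0.1 rad), at rest, the sprung plate pressed down by more than 5.2 of its 7 mm, the clamp down on the pack (below 0.12 rad) and pressing on it with more than 1 N by itself (value of joint contacts above 0.0052 m and contact force between clamp and pack above 1 N and horizontal distance between pack and cradle_mouth below 0.005 m and angle between pack's own z axis and vertical below 0.1 rad and linear speed of pack below 0.01 m/s and value of joint clamp below 0.12 rad); the robot touches nothing.
It fails at once if the pack is forced against the dock (over 25 N) while the clamp is open (contact force between pack and cradle above 25 N and value of joint clamp above 0.5 rad).
It fails at once if the clamp presses on the pack with over 40 N (contact force between clamp and pack above 40 N).
It fails at once if the pack is dropped (contact force between the fingers and pack below 0.1 N and linear speed of pack above 0.5 m/s).
It fails at once if the red pack is moved by more than 20 mm (distance of spare from where it was at the start of the episode above 0.02 m).
It also fails if it takes over 72 s, if anything falls off the work surface, if the arm or the gripper's body presses on something with over 40 N, if the wrist force passes 120 N, or if a joint passes its speed limit or range.

ROBOT

A 6-joint arm with a two-finger parallel gripper is mounted at the origin on the work surface. World frame = base frame: x ahead of the robot, y to its left, z up, the work surface at z = 0. Lengths are in m, angles in rad, forces in N, time in s.
With the tool pointing down it reaches from about 0.425 to 0.95 m from the base axis. Payload 3.5 kg.
Tool frame: the origin (TCP) lies at the very end of the fingers, on their centre line; the grasp point (between the pads) lies 19 mm behind it; z points along the fingers, y is the direction in which the jaws open and shut (so a half turn about z gives the same grasp; the last joint's range is limited). The gripper opens to 85 mm and grips with 20 to 120 N. Pads are 22 mm wide; open, the fingers measure 114 mm over their backs; the gripper's body (76 mm by 85 mm) begins 54 mm behind the grasp point. The pads swing forward as they close: fully open they stand 13 mm farther back than shut.
Start: joints at [-1.458, 0.286, 1.577, -0, 1.279, -0.15], TCP at [0.175, -0.652, 0.231] pointing down, gripper open.
Joint ranges: [-2.77, 2.77], [-0.9, 2.22], [0.21, 2.48], [-1.53, 4.67], [0.24, 2.81], [-2.84, 2.84]. Speed limits (rad/s): [2.79, 2.79, 3.14, 3.14, 3.14, 3.14].

INTERFACE

Orientations are given as a unit quaternion [x, y, z, w].
In Python, from plant import get_state, read_camera, get_calibration, ticket, search_frame, cut_out, pinpoint gives the robot as it stands.
- The arm moves only by the tool move_arm, never from a script. Its argument "plan" is a list that holds one entry, the list of rows, each a list of 7 numbers: the turn, a rotation vector about the tool's x, y, z in degrees, then the shift along the tool's x, y, z in m, then the finger opening in m, from 0 to 0.0854. In form: [[[ax, ay, az, x, y, z, hand], ...]]. A call has exactly 5 rows; each row is the pose to reach, as a shift and turn from the pose measured when the call began, along the tool's axes at that moment; what a row does not reach only later rows make up. A row lasts 1/8 s, in which the tool goes at most 62.5 mm and 10.7 degrees, less where a joint would pass 70% of its speed; a pose out of reach is approached as far as the arm can. A call with a gripper value outside its range is refused whole. The fingers move at their own pace and stop on an object; "force" is the grip in N (left out, the last holds). Time passes only in rows, so rows that repeat a pose let the fingers close, or fill a call up. It gives the time, the measured TCP pose, the force and the opening at its end, in the units of the state.
- get_state(): the state, without advancing time (a new reading comes with each control period).
- read_camera(name): name is "scene" or "top" or "wrist"; returns the picture (480x640x3 uint8, red, green, blue); there is no depth.
- get_calibration(name): a dict with "mtx" (3x3 intrinsics, pixels), "dist_coeffs" ([k1, k2, p1, p2, k3] as OpenCV has them; the pictures are not rectified), "extrinsics" (4x4, takes a point from camera to world coordinates); the wrist camera has in their place "hand_eye" (4x4, takes a point from camera to tool coordinates, whose origin is the TCP and whose axes are the flange's). Camera axes: x right, y up, looking along -z (the intrinsics and any distortion apply to the point x, -y, -z); pixel columns grow to the right and rows downward; lengths in m; the calibration is good to about 2 mm. A picture is of the moment at which its call begins: read the wrist's pose just before it. get_calibration takes no time and is no camera call.
- ticket.sign_off(): hands the job in, once; it reports no verdict.
Trained networks look in the newest picture that a camera, given by its name, has taken for a name from the list of things; names that differ only in an ending like _2 or _b are one class to them, and where a whole thing is asked for, a point or a joint stands for the part that bears it (a point fixed in the world has none). Each returns a list of dicts, best first, with "p" (0 to 1); they miss things now and then, are a little off and sometimes report something else, mostly with a low value. They report only what shows in the picture. A call takes as long as a camera call.
- search_frame(camera, query): "centre" ([column, row] in pixels, amid what is visible of it).
- cut_out(camera, query): "pixels" (480x640 bool, what is visible of it) and "centre" ([column, row] in pixels, amid what is visible of it).
- pinpoint(camera, query): "centre" ([column, row] in pixels: a listed point, or the origin of a listed thing).
The state is a dict: "time": time; "qpos": joint angles; "dq": joint speeds; "joint_efforts": joint torques, N m; "eef_pos": TCP position; "tcp_rot": TCP orientation; "contact_force": force on the tool from outside, world axes, zero at the start; "wrist_torque": the same for the moment, N m; "opening": opening from 0.0 (shut) to 1.0 (fully open).
Only numpy, scipy, OpenCV 4.12 (cv2) and the standard library are available. Lean on these libraries where they do the work, as an engineer would, in place of code of your own. Each camera call takes 0.05 s, during which the arm holds its last target.

## Working session

There is one attempt and no reset: what is moved stays moved. The work goes in short steps, Python scripts to look and compute and a tool call to move; the robot and the scene stay as the last step left them, time stands still between calls to the robot, and variables do not carry over. Pictures are saved under pics/ and viewed, and the job is handed in when it is done.

Besides the shell and the picture viewer there is one more tool, called after ">>>" by a JSON object that holds its "api" and its "payload", one argument or row to a line. move_arm: Moves the arm, as the interface text tells. Its arguments: {"type":"object","properties":{"plan":{"type":"array","items":{"type":"array","items":{"type":"array","items":{"type":"number"}}}},"force":{"type":"number"}},"required":["plan"]}

```bash
ls; mkdir -p pics
cat > h.py <<'E'
import numpy as np,cv2
from plant import *
from scipy.spatial.transform import Rotation as R
def snap(n,f):
    im=read_camera(n); cv2.imwrite('pics/'+f,im[:,:,::-1]); return im
E
python3 - <<'E'
from h import *
s=get_state();print(s)
for n in ['scene','top','wrist']:
    snap(n,n+'0.png'); c=get_calibration(n); print(n,c)
    for q in ['pack','spare','cradle','cradle_mouth','clamp_hinge','clamp_handle']:
        try: print(q,[(round(d['p'],2),np.round(d['centre'],1)) for d in pinpoint(n,q)][:3])
        except Exception as e: print(q,e)
print(get_state()['time'])
E
```

```text
pics
{'time': 0.0, 'qpos': array([-1.45802124e+00,  2.87198461e-01,  1.57818490e+00, -1.43302222e-07,
        1.27858515e+00, -1.49977195e-01]), 'dq': array([-7.33088200e-05, -4.57899329e-04, -7.40260475e-04,  6.62472647e-04,
       -1.45953821e-03,  6.49725056e-04]), 'joint_efforts': array([-1.20991659e-03, -4.05977476e+01, -2.92629129e+01, -2.32163411e-04,
        5.80382664e-03,  8.83711749e-06]), 'eef_pos': array([ 0.1752927 , -0.65116124,  0.22992103]), 'tcp_rot': array([ 9.91381858e-01,  1.30998476e-01,  2.20268690e-05, -1.18772416e-03]), 'contact_force': array([-0.20734524,  0.78826025,  0.2088449 ]), 'wrist_torque': array([-0.02513752,  0.01568336, -0.03762146]), 'opening': 0.9972532121407113}
scene {'mtx': array([[454.70644518,   0.        , 322.5487828 ],
       [  0.        , 454.70644518, 236.89244595],
       [  0.        ,   0.        ,   1.        ]]), 'dist_coeffs': array([0.00427153, 0.        , 0.        , 0.        , 0.        ]), 'extrinsics': array([[-0.39401961, -0.73903856,  0.5464161 ,  0.90014806],
       [ 0.91896506, -0.32704264,  0.22033232,  0.07662532],

[... 1157 characters left out ...]
242.4]))]
wrist {'mtx': array([[349.50113118,   0.        , 323.53115038],
       [  0.        , 349.50113118, 237.38677502],
       [  0.        ,   0.        ,   1.        ]]), 'dist_coeffs': array([-0.00409909,  0.        ,  0.        ,  0.        ,  0.        ]), 'hand_eye': array([[ 4.19172654e-05,  9.57535559e-01,  2.88315195e-01,
         7.25500028e-02],
       [ 9.99999745e-01, -2.45664396e-04,  6.70499315e-04,
        -1.11617036e-04],
       [ 7.12855715e-04,  2.88315093e-01, -9.57535325e-01,
        -1.41461441e-01],
       [ 0.00000000e+00,  0.00000000e+00,  0.00000000e+00,
         1.00000000e+00]])}
pack []
spare []
cradle []
cradle_mouth []
clamp_hinge []
clamp_handle []
1.05
```

View pics/scene0.png

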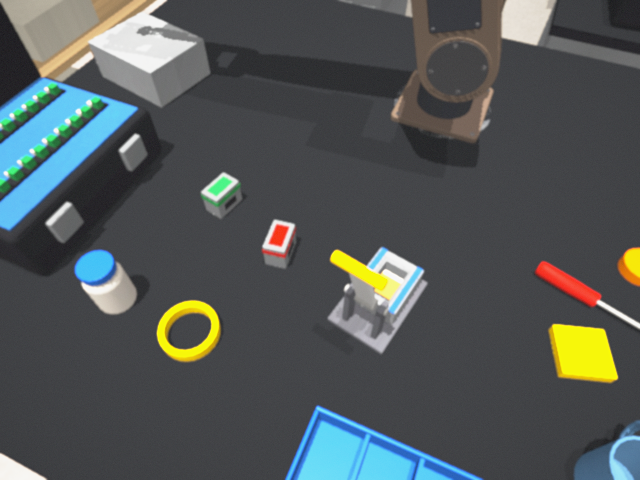

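View pics/top0.png

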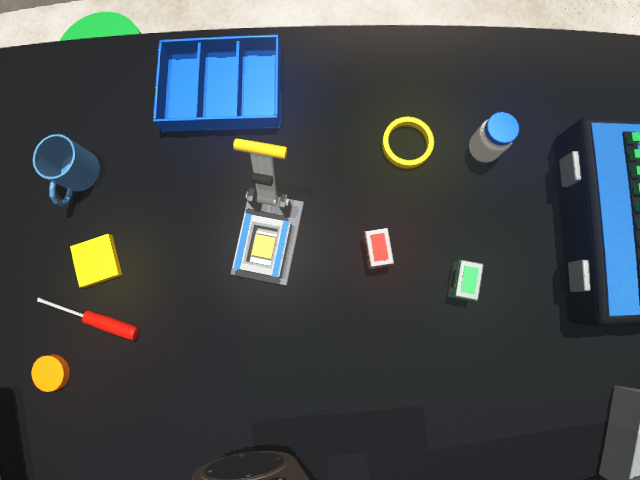

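The scene view shows the green pack at (222,195), red at (280,243), and dock at (385,290) with its handle up at (358,272). The top view shows green at (468,280), red at (379,247), dock at (265,245), and handle at (260,149), with the dock's +x toward image-up.

```bash
cat >> h.py <<'E'
def campose(n,st=None):
    c=get_calibration(n)
    if n=='wrist':
        st=st or get_state(); T=np.eye(4);T[:3,:3]=R.from_quat(st['tcp_rot']).as_matrix();T[:3,3]=st['eef_pos']
        return T@c['hand_eye'],c
    return c['extrinsics'],c
def onplane(n,px,z,st=None):
    T,c=campose(n,st); u=cv2.undistortPoints(np.array(px,float).reshape(-1,1,2),c['mtx'],c['dist_coeffs'])[:,0]
    d=np.c_[u[:,0],-u[:,1],-np.ones(len(u))]@T[:3,:3].T; o=T[:3,3]
    return o+d*((z-o[2])/d[:,2])[:,None]
def proj(n,P,st=None):
    T,c=campose(n,st); p=(np.atleast_2d(P)-T[:3,3])@T[:3,:3]
    p=p*[1,-1,-1]; return cv2.projectPoints(p,np.zeros(3),np.zeros(3),c['mtx'],c['dist_coeffs'])[0][:,0]
def rect(n,mask,z,st=None):
    cs,_=cv2.findContours(mask.astype(np.uint8),cv2.RETR_EXTERNAL,cv2.CHAIN_APPROX_NONE)
    c=max(cs,key=cv2.contourArea)[:,0]; P=onplane(n,c,z,st)[:,:2]
    (cx,cy),(w,h),a=cv2.minAreaRect((P*1000).astype(np.float32))
    if w<h: w,h,a=h,w,a+90
    a=(a+90)%180-90
    return np.array([cx,cy,w,h]).round(1),round(a,1)
E
python3 - <<'E'
from h import *
for n,px in [('top',(461.8,282.6)),('scene',(222,205))]: print('pack',n,onplane(n,px,0))
for n,px in [('top',(375.9,251.7)),('scene',(284.8,253.1))]: print('spare',n,onplane(n,px,0))
for n,px in [('top',(263.5,242.9)),('scene',(387,281.4))]: print('mouth',n,onplane(n,px,.05))
for n,px in [('top',(268,195.2)),('scene',(367.5,298.6))]: print('hinge',n,onplane(n,px,.088))
for n,px in [('top',(264-5,149.1)),('scene',(357.8,272.6))]: print('handle',n,onplane(n,px,.218))
im=cv2.imread('pics/top0.png');hsv=cv2.cvtColor(im,cv2.COLOR_BGR2HSV)
g=cv2.inRange(hsv,(50,100,80),(80,255,255));g[:,:400]=0;g[:,540:]=0;g[:200]=0;g[350:]=0
print('green top',rect('top',g,.052))
b=cv2.inRange(hsv,(98,120,80),(115,255,255));b[:,:200]=0;b[:,340:]=0;b[:200]=0;b[300:]=0
n,l,s,_=cv2.connectedComponentsWithStats(b)
for i in range(1,n):
    if s[i,4]>50: print('blue',s[i],rect('top',l==i,.05))
cv2.imwrite('pics/topz.png',cv2.resize(im[120:310,210:500],None,fx=2.7,fy=2.7,interpolation=cv2.INTER_CUBIC))
E
```

```text
pack top [[ 0.45436452 -0.30622197  0.        ]]
pack scene [[ 0.46195728 -0.30609687  0.        ]]
spare top [[ 0.51010481 -0.15790322  0.        ]]
spare scene [[ 0.5125732  -0.14999057  0.        ]]
mouth top [[0.52113035 0.03066985 0.05      ]]
mouth scene [[0.52556041 0.03556719 0.05      ]]
hinge top [[0.59214191 0.01864732 0.088     ]]
hinge scene [[0.58693842 0.02166506 0.088     ]]
handle top [[0.62384388 0.01335681 0.218     ]]
handle scene [[0.63107577 0.01263423 0.218     ]]
green top (array([ 456.9, -304. ,   42.5,   23.2]), -11.3)
blue [234 213  18  57 314] (array([525.3,  65.9,  94.1,   9.3]), -11.7)
blue [272 220  17  57 293] (array([512.3,   3.5,  93.9,   8.6]), -11.6)
```

View pics/topz.png

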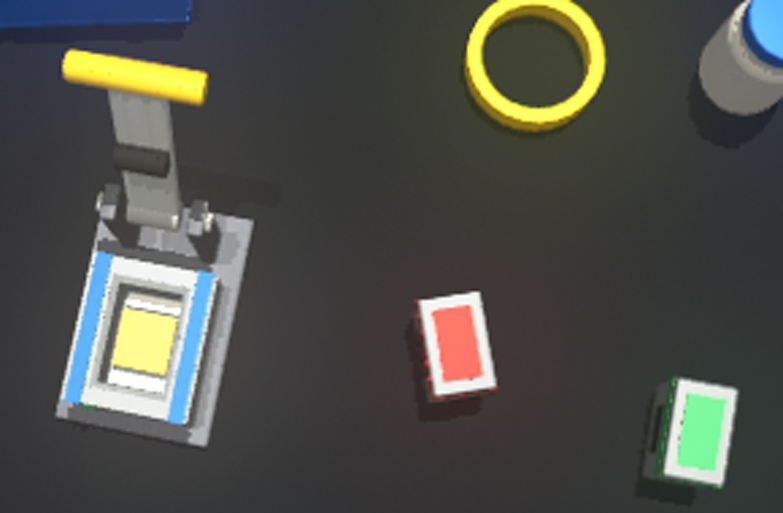

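```bash
cat >> h.py <<'E'
def goto(p,yaw,lean=0):
    """rows to world p, tool-down with tool x at world yaw (deg); lean about tool y"""
    s=get_state(); R0=R.from_quat(s['tcp_rot'])
    Rt=R.from_euler('z',yaw,degrees=True)*R.from_euler('x',180,degrees=True)*R.from_euler('y',lean,degrees=True)
    rv=(R0.inv()*Rt).as_rotvec(degrees=True); sh=R0.inv().apply(np.array(p)-s['eef_pos'])
    print('t',round(s['time'],2),'turn',rv.round(2),'shift',sh.round(4),'F',s['contact_force'].round(2),'op',round(s['opening']*.0854,4),'pos',s['eef_pos'].round(4))
E
python3 -c "
from h import *
goto((.457,-.304,.23),168.7)"
```

```text
t 1.05 turn [   0.     -0.   -153.64] shift [ 0.3623 -0.2627  0.0013] F [-0.86 -0.41 -0.24] op 0.0856 pos [ 0.1754 -0.6518  0.2313]
```

>>> {"api": "move_arm", "payload": {
  "plan": [
    [[0, 0, -10, 0.05, -0.036, 0, 0.0854], [0, 0, -20, 0.1, -0.072, 0, 0.0854], [0, 0, -30.5, 0.15, -0.108, 0, 0.0854], [0, 0, -41, 0.2, -0.145, 0, 0.0854], [0, 0, -51, 0.25, -0.181, 0, 0.0854]]
  ]
}}

```text
time: 1.68
eef_pos: [0.3708, -0.4104, 0.2316]
tcp_rot: [0.837, 0.547, 0.0, 0.0]
contact_force: [0.7, -0.6, -0.9]
opening: 0.999
```

```bash
python3 -c "
from h import *
goto((.457,-.304,.23),168.7)"
```

```text
t 1.68 turn [ 1.0000e-02  5.0000e-02 -1.0233e+02] shift [0.1321 0.0363 0.0016] F [ 0.7  -0.64 -0.93] op 0.0853 pos [ 0.3708 -0.4104  0.2316]
```

>>> {"api": "move_arm", "payload": {
  "plan": [
    [[0, 0, -10, 0.03, 0.008, 0, 0.0854], [0, 0, -20.5, 0.06, 0.016, 0, 0.0854], [0, 0, -31, 0.09, 0.024, 0, 0.0854], [0, 0, -41.5, 0.12, 0.032, 0, 0.0854], [0, 0, -52, 0.132, 0.036, 0, 0.0854]]
  ]
}}

```text
time: 2.3
eef_pos: [0.4575, -0.3026, 0.2318]
tcp_rot: [0.509, 0.861, -0.0, 0.001]
contact_force: [-0.1, -0.7, 0.8]
opening: 0.996
```

>>> {"api": "move_arm", "payload": {
  "plan": [
    [[0, 0, -10, 0, 0, 0, 0.0854], [0, 0, -20.5, 0, 0, 0, 0.0854], [0, 0, -31, 0, 0, 0, 0.0854], [0, 0, -41.5, 0, 0, 0, 0.0854], [0, 0, -50.5, 0, 0, 0, 0.0854]]
  ]
}}

```text
time: 2.92
eef_pos: [0.4576, -0.3026, 0.232]
tcp_rot: [0.09, 0.996, -0.0, 0.001]
contact_force: [-0.2, -0.4, -0.1]
opening: 1.002
```

Run:
```python
from h import *
s=get_state()
im=snap('wrist','w1.png')
print(s['eef_pos'],s['qpos'],s['time'],R.from_quat(s['tcp_rot']).as_euler('xyz',degrees=True))
hsv=cv2.cvtColor(im,cv2.COLOR_RGB2HSV)
g=cv2.inRange(hsv,(50,100,80),(80,255,255))
n,l,st,_=cv2.connectedComponentsWithStats(g)
for i in range(1,n):
    if st[i,4]>80: print(st[i],rect('wrist',l==i,.052,s))
print(pinpoint('wrist','pack')); 
for d in pinpoint('wrist','pack')[:1]: print(onplane('wrist',d['centre'],0,s))
```

```text
[ 0.45756647 -0.30258409  0.23197037] [-7.69330567e-01  6.25193128e-03  1.88897604e+00  1.64554312e-04
  1.24491175e+00 -2.15908243e+00] 2.925 [-1.79961237e+02  7.42116068e-02  1.69623929e+02]
[  0 306  21  25 385] (array([ 507.9, -642.4,   32.7,   20.2]), -25.4)
[  0 335  35  27 630] (array([ 542.7, -650.8,   45.3,   23. ]), -65.5)
[ 14 363  32  28 531] (array([ 577.8, -652. ,   47. ,   20.9]), -60.1)
[{'centre': [323.3, 200.6], 'p': 0.59}]
[[ 0.45414567 -0.30245115  0.        ]]
```

View pics/w1.png

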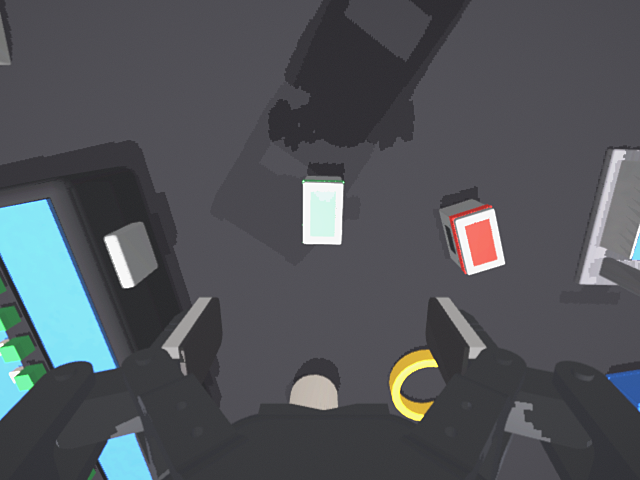

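The wrist view shows the green pack, washed pale, at (323,212) aligned with the image, and the red pack at (480,240), clear of the fingers.

Run:
```python
from h import *
s=get_state()
im=cv2.imread('pics/w1.png'); g=im[:,:,1].astype(int)
m=(im.min(2)>140); m[:, :280]=0; m[:,370:]=0; m[:150]=0;m[270:]=0
m=cv2.morphologyEx(m.astype(np.uint8),cv2.MORPH_CLOSE,np.ones((9,9)))
print(rect('wrist',m,.052,s))
m2=(im.max(2)>150)&(im.max(2).astype(int)-im.min(2)>12)&(m>0)
print(rect('wrist',m2,.052,s))
goto((.457,-.304,.13),168.7)
```

```text
(array([ 456.3, -303.6,   60. ,   36.9]), -12.0)
(array([ 456.9, -303.6,   43.4,   23.6]), -11.5)
t 3.08 turn [-0.03  0.07  0.47] shift [ 0.0004 -0.0014  0.1019] F [ 0.54 -0.69 -0.02] op 0.0853 pos [ 0.4576 -0.3026  0.2319]
```

Run:
```python
from h import *
goto((.4567,-.3037,.029),168.3)
```

```text
t 3.08 turn [-0.03  0.07  0.87] shift [ 0.0009 -0.0011  0.2029] F [ 0.54 -0.69 -0.02] op 0.0853 pos [ 0.4576 -0.3026  0.2319]
```

>>> {"api": "move_arm", "payload": {
  "plan": [
    [[0, 0, 1.3, 0.001, -0.001, 0.05, 0.0854], [0, 0, 1.3, 0.001, -0.001, 0.1, 0.0854], [0, 0, 1.3, 0.001, -0.001, 0.145, 0.0854], [0, 0, 1.3, 0.001, -0.001, 0.18, 0.0854], [0, 0, 1.3, 0.001, -0.001, 0.203, 0.0854]]
  ]
}}

```text
time: 3.7
eef_pos: [0.4558, -0.3028, 0.0269]
tcp_rot: [0.107, 0.994, 0.0, -0.0]
contact_force: [-0.3, 0.1, 0.1]
opening: 1.001
```

Run:
```python
from h import *
goto((.4567,-.3037,.029),168.3)
```

```text
t 3.7 turn [ 0.04 -0.05 -0.6 ] shift [-0.001  -0.0006 -0.0021] F [-0.34  0.09  0.09] op 0.0855 pos [ 0.4558 -0.3028  0.0269]
```

>>> {"api": "move_arm", "payload": {
  "plan": [
    [[0, 0, -0.6, -0.001, -0.0006, -0.002, 0.0854], [0, 0, -0.6, -0.001, -0.0006, -0.002, 0.03], [0, 0, -0.6, -0.001, -0.0006, -0.002, 0.03], [0, 0, -0.6, -0.001, -0.0006, -0.002, 0.03], [0, 0, -0.6, -0.001, -0.0006, -0.002, 0.03]]
  ],
  "force": 30
}}

```text
time: 4.32
eef_pos: [0.4575, -0.3043, 0.0303]
tcp_rot: [0.102, 0.995, -0.0, 0.001]
contact_force: [0.2, 1.1, 5.7]
opening: 0.434
```

Run:
```python
from h import *
goto((.4567,-.3037,.18),168.3)
```

```text
t 4.33 turn [-0.02  0.07 -0.  ] shift [ 0.0007  0.0004 -0.1497] F [0.19 1.14 5.71] op 0.0371 pos [ 0.4575 -0.3043  0.0303]
```

>>> {"api": "move_arm", "payload": {
  "plan": [
    [[0, 0, 0, 0, 0, 0, 0.03], [0, 0, 0, 0, 0, -0.02, 0.03], [0, 0, 0, 0, 0, -0.055, 0.03], [0, 0, 0, 0, 0, -0.095, 0.03], [0, 0, 0, 0, 0, -0.13, 0.03]]
  ],
  "force": 35
}}

```text
time: 4.95
eef_pos: [0.4569, -0.3038, 0.1607]
tcp_rot: [0.102, 0.995, 0.0, 0.0]
contact_force: [0.6, -0.4, -1.5]
opening: 0.441
```

Run:
```python
from h import *
s=get_state(); snap('wrist','w2.png')
goto((.519,.0345,.18),168.3)
```

```text
t 5.0 turn [-0.27  0.44  0.01] shift [ 0.0103  0.3454 -0.0154] F [ 2.55 -0.82  2.14] op 0.0373 pos [ 0.4591 -0.3059  0.1663]
```

View pics/w2.png

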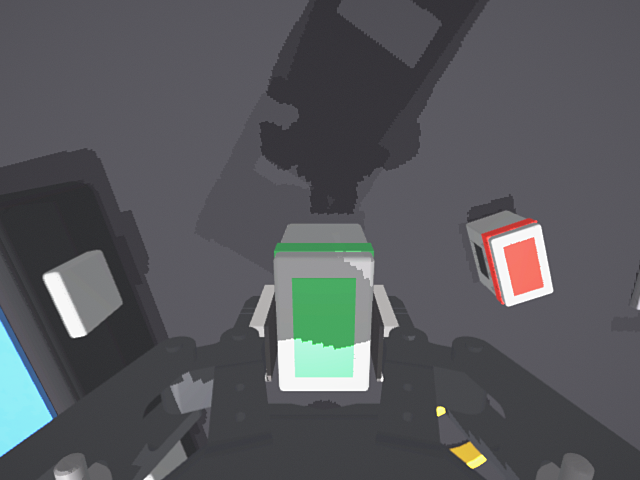

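Run:
```python
from h import *
im=cv2.imread('pics/w2.png');hsv=cv2.cvtColor(im,cv2.COLOR_BGR2HSV)
g=cv2.inRange(hsv,(45,60,60),(85,255,255));g[:272]=0;g[:,:250]=0;g[:,400:]=0;g[400:]=0
T=get_calibration('wrist')['hand_eye']
class F: pass
st={'tcp_rot':np.array([0,0,0,1.]),'eef_pos':np.zeros(3)}
print('green in tool',rect('wrist',g,-.022,st))
goto((.51,-.10,.18),168.3)
```

```text
green in tool (array([ 1. , -0.2, 43. , 23.9]), -0.0)
t 5.0 turn [-0.27  0.44  0.01] shift [-0.0082  0.2118 -0.0146] F [ 2.55 -0.82  2.14] op 0.0373 pos [ 0.4591 -0.3059  0.1663]
```

>>> {"api": "move_arm", "payload": {
  "plan": [
    [[0, 0, 0, 0, 0.03, -0.005, 0.03], [0, 0, 0, -0.002, 0.08, -0.015, 0.03], [0, 0, 0, -0.005, 0.135, -0.015, 0.03], [0, 0, 0, -0.008, 0.185, -0.015, 0.03], [0, 0, 0, -0.008, 0.212, -0.015, 0.03]]
  ]
}}

```text
time: 5.62
eef_pos: [0.5093, -0.0972, 0.1788]
tcp_rot: [0.101, 0.995, -0.002, 0.003]
contact_force: [-0.4, 0.0, -1.8]
opening: 0.437
```

>>> {"api": "move_arm", "payload": {
  "plan": [
    [[0, 0, 0, 0, 0, 0, 0.03], [0, 0, 0, 0, 0, 0, 0.03], [0, 0, 0, 0, 0, 0, 0.03], [0, 0, 0, 0, 0, 0, 0.03], [0, 0, 0, 0, 0, 0, 0.03]]
  ]
}}

```text
time: 6.25
eef_pos: [0.5092, -0.0978, 0.1789]
tcp_rot: [0.101, 0.995, -0.002, 0.003]
contact_force: [-0.8, 0.8, -1.3]
opening: 0.434
```

Run:
```python
from h import *
s=get_state(); im=snap('wrist','w3.png')
import pickle; pickle.dump(s,open('s3.pkl','wb'))
print(s['time'],s['eef_pos'],R.from_quat(s['tcp_rot']).as_euler('xyz',degrees=True))
for q,z in [('cradle_mouth',.05),('clamp_hinge',.088),('clamp_handle',.219)]:
    for d in pinpoint('wrist',q)[:2]: print(q,d,onplane('wrist',d['centre'],z,s))
```

```text
6.25 [ 0.50924998 -0.09783566  0.17885776] [-179.76785367    0.32135805  168.36245636]
cradle_mouth {'centre': [493.2, 208.4], 'p': 0.8} [[0.52008924 0.03557901 0.05      ]]
clamp_hinge {'centre': [502.1, 311.7], 'p': 0.56} [[0.58830756 0.0205385  0.088     ]]
clamp_handle {'centre': [492.8, 208.2], 'p': 0.54} [[ 0.46744331 -0.03840824  0.219     ]]
```

View pics/w3.png

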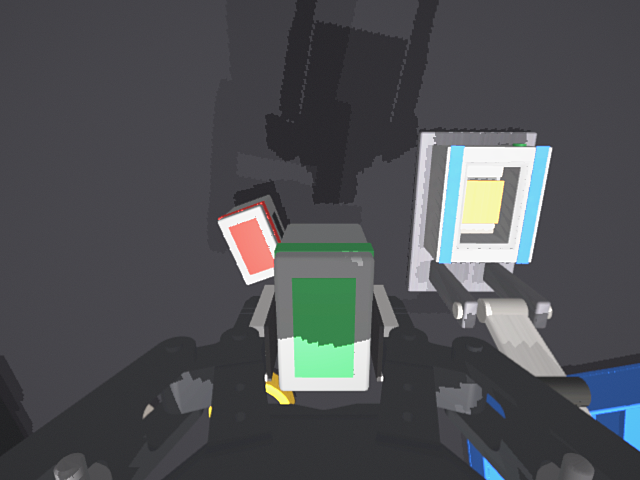

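The wrist view shows the dock's open well at (493,205) between blue stripes, the clamp leaning away to the lower right, and the pack held straight at (324,320).

Run:
```python
from h import *
import pickle; s=pickle.load(open('s3.pkl','rb'))
im=cv2.imread('pics/w3.png');hsv=cv2.cvtColor(im,cv2.COLOR_BGR2HSV)
b=cv2.inRange(hsv,(92,90,120),(112,255,255));b[:,:400]=0;b[:130]=0;b[275:]=0
n,l,st,_=cv2.connectedComponentsWithStats(b)
for i in range(1,n):
    if st[i,4]>50: print(st[i],rect('wrist',l==i,.05,s))
print(rect('wrist',b>0,.05,s) if 0 else '')
ys,xs=np.nonzero(b); P=onplane('wrist',np.c_[xs,ys],.05,s)[:,:2]*1000
print(cv2.minAreaRect(P.astype(np.float32)))
# inner bevel mouth rect outer edge via corners (viewed)
print(onplane('wrist',[(463,165),(520,165),(517,249),(460,249)],.05,s))
cv2.imwrite('pics/w3z.png',cv2.resize(im[110:340,400:600],None,fx=2.6,fy=2.6,interpolation=cv2.INTER_CUBIC))
```

```text
[ 439  145   26  119 1429] (array([512.2,   3. ,  94.2,  10.1]), -11.6)
[ 515  146   36  118 1432] (array([525.3,  65.3,  93.6,  10.7]), -12.0)

((518.8390502929688, 34.2065544128418), (74.1883316040039, 94.29265594482422), 78.03971862792969)
[[0.48164019 0.01526093 0.05      ]
 [0.4903167  0.05764144 0.05      ]
 [0.55798899 0.0524594  0.05      ]
 [0.54867116 0.00694837 0.05      ]]
```

View pics/w3z.png

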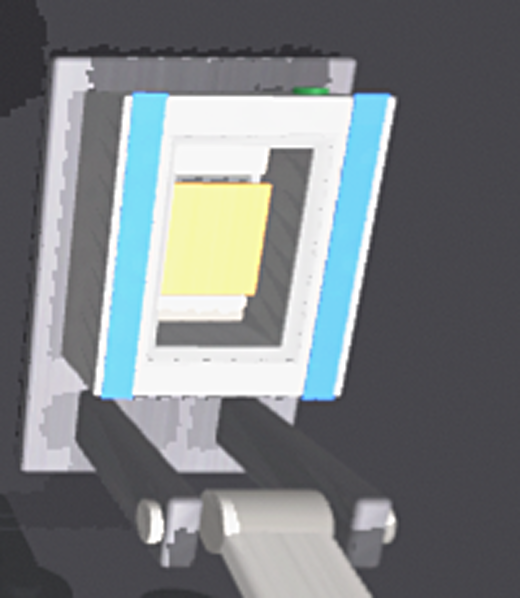

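Run:
```python
from h import *
goto((.5196,.0342,.14),168.2)
```

```text
t 6.45 turn [-0.23  0.32  0.21] shift [0.0166 0.1311 0.0382] F [ 0.46  0.22 -2.02] op 0.0376 pos [ 0.5093 -0.0974  0.1789]
```

>>> {"api": "move_arm", "payload": {
  "plan": [
    [[-0.2, 0.3, 0.2, 0.003, 0.03, 0, 0.03], [-0.2, 0.3, 0.2, 0.008, 0.07, 0.005, 0.03], [-0.2, 0.3, 0.2, 0.014, 0.11, 0.015, 0.03], [-0.2, 0.3, 0.2, 0.0166, 0.131, 0.03, 0.03], [-0.2, 0.3, 0.2, 0.0166, 0.131, 0.038, 0.03]]
  ]
}}

```text
time: 7.08
eef_pos: [0.519, 0.0354, 0.1394]
tcp_rot: [0.101, 0.995, -0.0, -0.0]
contact_force: [-0.3, -0.0, -1.9]
opening: 0.441
```

Run:
```python
from h import *
s=get_state();snap('scene','s4.png');snap('wrist','w4.png')
print(get_state()['contact_force'])
goto((.5196,.0342,.083),168.2)
im=cv2.imread('pics/s4.png');cv2.imwrite('pics/s4z.png',cv2.resize(im[180:380,280:480],None,fx=3,fy=3,interpolation=cv2.INTER_CUBIC))
```

```text
[ 0.73830648 -0.17755769 -1.28092646]
t 7.17 turn [-0.07 -0.1   0.04] shift [-0.0008  0.0005  0.0562] F [ 0.74 -0.18 -1.28] op 0.0376 pos [0.5188 0.0339 0.1392]
```

View pics/s4z.png

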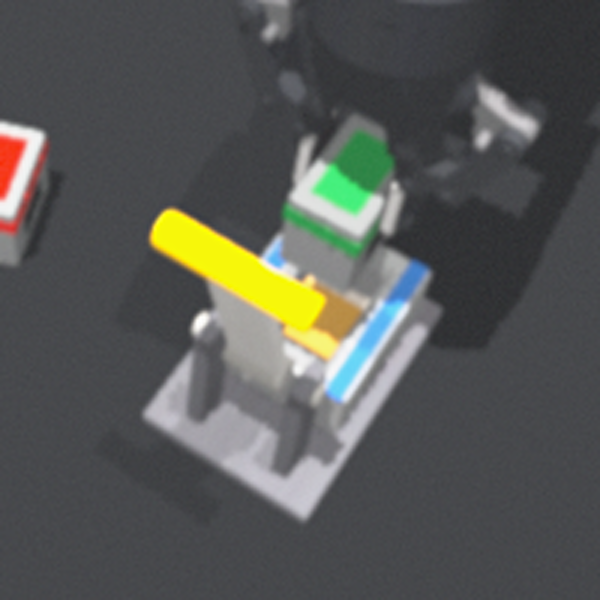

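View pics/w4.png

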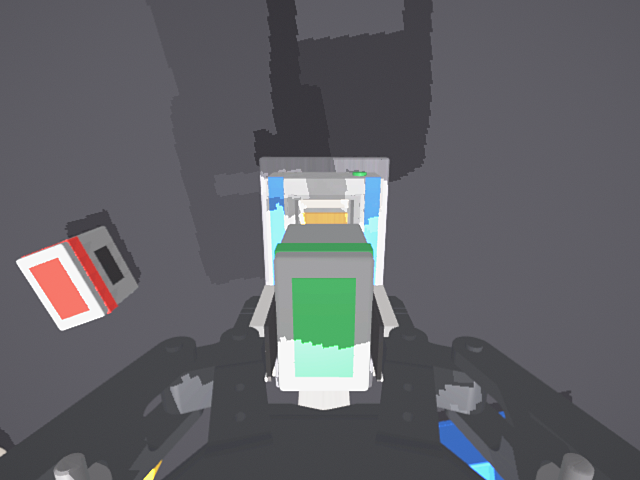

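Both views show the pack centred over the well, clear of the clamp, with the blue stripes symmetric about it at (275,190) and (373,190). Descending to just above the mouth.

>>> {"api": "move_arm", "payload": {
  "plan": [
    [[0, 0, 0, -0.0008, 0.0005, 0.012, 0.03], [0, 0, 0, -0.0008, 0.0005, 0.026, 0.03], [0, 0, 0, -0.0008, 0.0005, 0.04, 0.03], [0, 0, 0, -0.0008, 0.0005, 0.05, 0.03], [0, 0, 0, -0.0008, 0.0005, 0.053, 0.03]]
  ]
}}

```text
time: 7.8
eef_pos: [0.519, 0.0342, 0.085]
tcp_rot: [0.103, 0.995, -0.0, -0.002]
contact_force: [-0.5, 0.7, -2.3]
opening: 0.44
```

Run:
```python
from h import *
s=get_state();
goto((.5196,.0342,.07),168.2)
snap('wrist','w5.png')
```

```text
t 7.8 turn [-0.07 -0.21  0.03] shift [-0.0007  0.0001  0.015 ] F [-0.51  0.69 -2.29] op 0.0376 pos [0.519  0.0342 0.085 ]
```

View pics/w5.png

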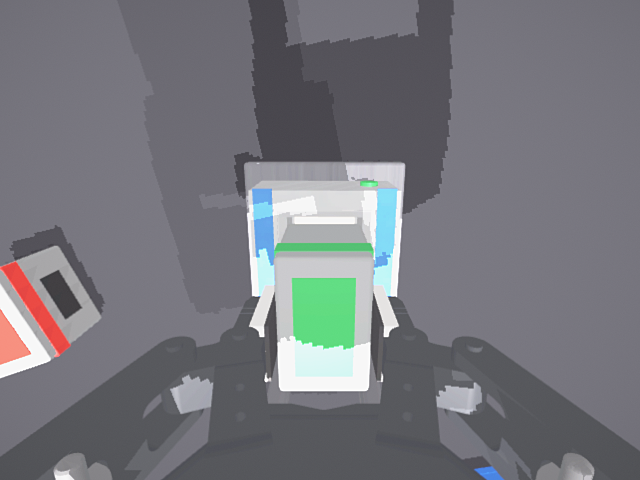

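The pack stays centred between the stripes at (263,220) and (386,220). Entering the well slowly.

>>> {"api": "move_arm", "payload": {
  "plan": [
    [[0, -0.2, 0, -0.0006, 0, 0.002, 0.03], [0, -0.2, 0, -0.0006, 0, 0.004, 0.03], [0, -0.2, 0, -0.0006, 0, 0.006, 0.03], [0, -0.2, 0, -0.0006, 0, 0.008, 0.03], [0, -0.2, 0, -0.0006, 0, 0.01, 0.03]]
  ]
}}

```text
time: 8.48
eef_pos: [0.5197, 0.0341, 0.0751]
tcp_rot: [0.102, 0.995, -0.001, 0.0]
contact_force: [0.0, -0.0, -1.8]
opening: 0.436
```

>>> {"api": "move_arm", "payload": {
  "plan": [
    [[0, 0, 0, 0, 0, 0.002, 0.03], [0, 0, 0, 0, 0, 0.004, 0.03], [0, 0, 0, 0, 0, 0.006, 0.03], [0, 0, 0, 0, 0, 0.008, 0.03], [0, 0, 0, 0, 0, 0.01, 0.03]]
  ]
}}

```text
time: 9.1
eef_pos: [0.5198, 0.0341, 0.065]
tcp_rot: [0.102, 0.995, -0.001, 0.0]
contact_force: [0.0, -0.4, -1.6]
opening: 0.441
```

>>> {"api": "move_arm", "payload": {
  "plan": [
    [[0, 0, 0, 0, 0, 0.001, 0.03], [0, 0, 0, 0, 0, 0.002, 0.03], [0, 0, 0, 0, 0, 0.003, 0.03], [0, 0, 0, 0, 0, 0.0035, 0.03], [0, 0, 0, 0, 0, 0.004, 0.03]]
  ]
}}

```text
time: 9.72
eef_pos: [0.5198, 0.0341, 0.061]
tcp_rot: [0.102, 0.995, -0.001, 0.0]
contact_force: [-0.1, 0.7, -2.0]
opening: 0.435
```

>>> {"api": "move_arm", "payload": {
  "plan": [
    [[0, 0, 0, 0, 0, 0.0005, 0.03], [0, 0, 0, 0, 0, 0.001, 0.03], [0, 0, 0, 0, 0, 0.0015, 0.03], [0, 0, 0, 0, 0, 0.002, 0.03], [0, 0, 0, 0, 0, 0.002, 0.03]]
  ]
}}

```text
time: 10.35
eef_pos: [0.5199, 0.0341, 0.0594]
tcp_rot: [0.102, 0.995, -0.001, 0.0]
contact_force: [-1.8, 0.2, 3.5]
opening: 0.436
```

Contact felt: the force rose about 5 N near TCP z = 0.0596, so the pack is on the sprung plate with the stop at about 23 mm. Releasing now.

>>> {"api": "move_arm", "payload": {
  "plan": [
    [[0, 0, 0, 0, 0, -0.0003, 0.03], [0, 0, 0, 0, 0, -0.0003, 0.045], [0, 0, 0, 0, 0, -0.0003, 0.055], [0, 0, 0, 0, 0, -0.0003, 0.07], [0, 0, 0, 0, 0, -0.0003, 0.07]]
  ]
}}

```text
time: 10.98
eef_pos: [0.5199, 0.0341, 0.0596]
tcp_rot: [0.102, 0.995, -0.001, 0.0]
contact_force: [0.2, -0.5, 1.4]
opening: 0.819
```

Run:
```python
from h import *
goto((.5196,.0342,.19),168.2)
snap('wrist','w6.png')
```

```text
t 10.97 turn [-0.07  0.04  0.03] shift [ 2.000e-04 -1.000e-04 -1.304e-01] F [ 0.22 -0.47  1.37] op 0.07 pos [0.5199 0.0341 0.0596]
```

View pics/w6.png

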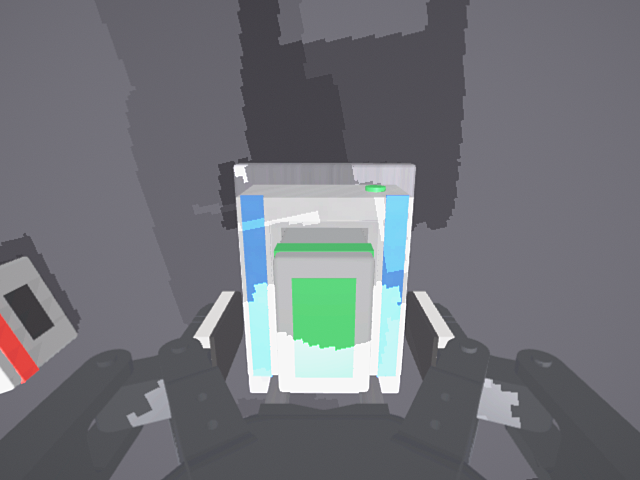

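The pack stands released at (324,320) in the well, with the fingers clear on both sides. Raising straight up.

>>> {"api": "move_arm", "payload": {
  "plan": [
    [[0, 0, 0, 0, 0, -0.01, 0.0854], [0, 0, 0, 0, 0, -0.05, 0.0854], [0, 0, 0, 0, 0, -0.1, 0.0854], [0, 0, 0, 0, 0, -0.15, 0.0854], [0, 0, 0, 0, 0, -0.2, 0.0854]]
  ]
}}

```text
time: 11.65
eef_pos: [0.5196, 0.0344, 0.2621]
tcp_rot: [0.102, 0.995, -0.001, 0.001]
contact_force: [0.8, 0.1, -0.1]
opening: 0.998
```

Run:
```python
from h import *
s=get_state()
im=snap('wrist','w7.png');print(s['time'],s['eef_pos'])
for q,z in [('pack',.03),('cradle_mouth',.05),('clamp_hinge',.088),('clamp_handle',.219)]:
    for d in pinpoint('wrist',q)[:1]: print(q,d,onplane('wrist',d['centre'],z,s))
t=snap('top','t7.png');snap('scene','s7.png')
o=np.array([.5188,.0344]);c=np.cos(np.radians(-11.8));sn=np.sin(np.radians(-11.8));ex=np.array([c,sn]);ey=np.array([-sn,c])
def ends(th):
    return [np.r_[o+ex*(.07-.135*np.cos(th))+ey*y,.088+.135*np.sin(th)] for y in(-.035,.035)]
def fit(n,im):
    hsv=cv2.cvtColor(im,cv2.COLOR_RGB2HSV); m=cv2.inRange(hsv,(22,150,120),(34,255,255))
    k,l,st,ce=cv2.connectedComponentsWithStats(m)
    for th in (1.6,1.7,1.75,1.8,1.85,1.9,1.95): print(n,th,proj(n,ends(th),s if n=='wrist' else None).round(1).tolist())
    for i in range(1,k):
        if st[i,4]>60: print(st[i],ce[i].round(1))
fit('top',t); fit('scene',cv2.imread('pics/s7.png')[:,:,::-1])
```

```text
11.65 [0.51964864 0.03440746 0.26213324]
pack {'centre': [324.6, 201.2], 'p': 0.91} [[0.51731123 0.03570372 0.03      ]]
clamp_handle {'centre': [322.3, 420.3], 'p': 0.87} [[0.62379692 0.01169765 0.219     ]]
top 1.6 [[279.7, 176.9], [227.6, 167.3]]
top 1.7 [[282.0, 167.3], [230.1, 157.8]]
top 1.75 [[283.2, 162.6], [231.4, 153.2]]
top 1.8 [[284.3, 158.2], [232.8, 148.9]]
top 1.85 [[285.5, 153.9], [234.2, 144.7]]
top 1.9 [[286.7, 149.8], [235.6, 140.6]]
top 1.95 [[287.8, 145.9], [237.0, 136.8]]
[382 116  52  52 886] [407.6 140.1]
[253 141  34  18 397] [269.2 149.5]
[101 233  16  20 201] [108.5 244.4]
scene 1.6 [[350.4, 231.9], [401.4, 260.3]]
scene 1.7 [[344.2, 239.8], [395.5, 268.9]]
scene 1.75 [[341.0, 244.0], [392.4, 273.5]]
scene 1.8 [[337.9, 248.4], [389.4, 278.2]]
scene 1.85 [[334.7, 253.0], [386.2, 283.0]]
scene 1.9 [[331.6, 257.6], [383.1, 288.0]]
scene 1.95 [[328.4, 262.4], [380.0, 293.1]]
[624 249  16  29 332] [633.  260.9]
[330 250  58  41 850] [358.1 269.6]
[ 157  300   64   62 1814] [188.2 330.2]
[ 549  324   69   59 3114] [582.1 352.9]
```

View pics/w7.png

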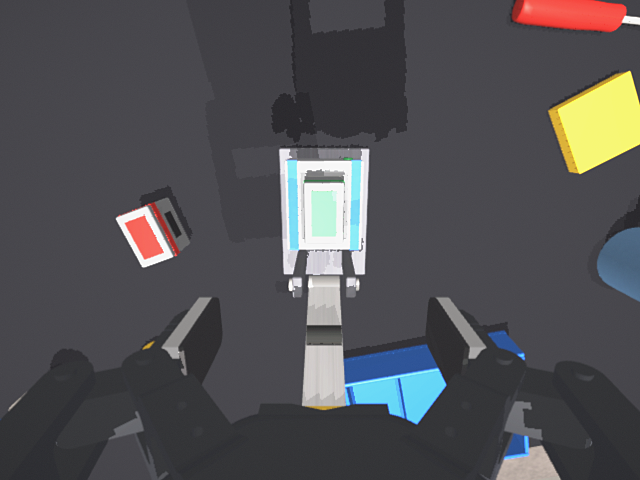

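View pics/s7.png

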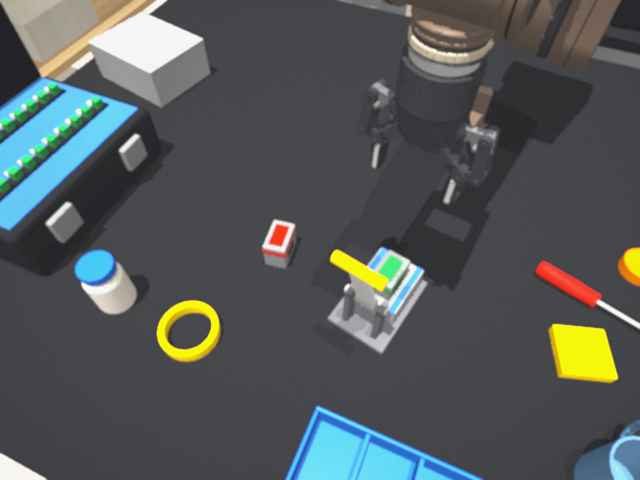

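The wrist view shows the pack seated in the well at (324,213), with the clamp leaning away below it. The scene view puts the handle centre at (358,270), which fits a clamp angle of about 1.86 rad. Next I pass over the handle and come down behind it with the fingers shut.

```bash
cat >> h.py <<'E'
O=np.array([.5188,.0344]);YAW=-11.8
EX=np.array([np.cos(np.radians(YAW)),np.sin(np.radians(YAW))])
def dock(x,z,y=0): 
    p=O+EX*x+np.array([-EX[1],EX[0]])*y; return np.r_[p,z]
def hand(th): return .07-.135*np.cos(th), .088+.135*np.sin(th)
E
python3 - <<'E'
from h import *
goto(dock(.148,.262),168.2)
E
```

```text
t 12.0 turn [-0.09 -0.15  0.04] shift [-0.1479 -0.0002 -0.0045] F [ 0.28  0.01 -0.69] op 0.0854 pos [0.5189 0.0344 0.2578]
```

>>> {"api": "move_arm", "payload": {
  "plan": [
    [[0, 0, 0, 0, 0, -0.008, 0.0854], [0, 0, 0, -0.03, 0, -0.008, 0], [0, 0, 0, -0.07, 0, -0.008, 0], [0, 0, 0, -0.115, 0, -0.008, 0], [0, 0, 0, -0.148, 0, -0.008, 0]]
  ]
}}

```text
time: 12.62
eef_pos: [0.665, 0.0039, 0.2644]
tcp_rot: [0.103, 0.995, -0.001, -0.002]
contact_force: [0.0, -0.9, 0.3]
opening: 0.143
```

Run:
```python
from h import *
snap('scene','s8.png')
im=cv2.imread('pics/s8.png');cv2.imwrite('pics/s8z.png',cv2.resize(im[130:380,250:500],None,fx=2.4,fy=2.4,interpolation=cv2.INTER_CUBIC))
goto(dock(.148,.205),168.2)
```

```text
t 12.68 turn [-0.1  -0.1  -0.03] shift [0.004  0.0007 0.0588] F [-0.5  -1.73 -0.53] op 0.0044 pos [0.6676 0.0027 0.2638]
```

View pics/s8z.png

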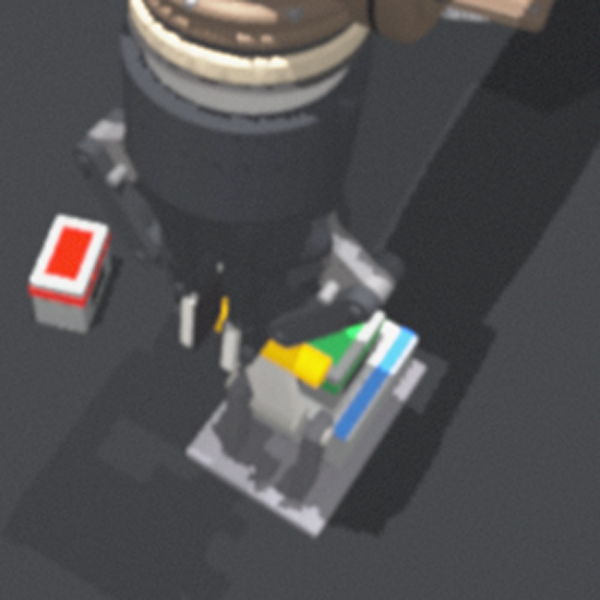

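The fingers are above and behind the handle (in the crop, tips about (205,340) and handle (295,360)) and still closing. Descending behind it.

>>> {"api": "move_arm", "payload": {
  "plan": [
    [[0, 0, 0, 0.001, 0, 0.005, 0], [0, 0, 0, 0.002, 0, 0.02, 0], [0, 0, 0, 0.003, 0, 0.04, 0], [0, 0, 0, 0.003, 0, 0.055, 0], [0, 0, 0, 0.003, 0, 0.058, 0]]
  ]
}}

```text
time: 13.3
eef_pos: [0.6631, 0.0036, 0.2033]
tcp_rot: [0.103, 0.995, -0.001, -0.003]
contact_force: [0.9, -0.1, -0.3]
opening: 0.001
```

Run:
```python
from h import *
goto(dock(.148,.205),168.2)
s=get_state();im=snap('wrist','w9.png')
for th in (1.86,1.8,1.7,1.6,1.5,1.4,1.3,1.2,1.1,1.0):
    hx,hz=hand(th); d=np.interp(th,[1.0,1.2,1.4],[.003,.008,.012]); print(th,'TCP dock x,z',round(hx+.019,4),round(hz-d,4))
```

```text
t 13.3 turn [-0.11 -0.31 -0.03] shift [-0.0004  0.0007 -0.0017] F [ 0.94 -0.07 -0.31] op 0.0001 pos [0.6631 0.0036 0.2033]
1.86 TCP dock x,z 0.1275 0.2054
1.8 TCP dock x,z 0.1197 0.2075
1.7 TCP dock x,z 0.1064 0.2099
1.6 TCP dock x,z 0.0929 0.2109
1.5 TCP dock x,z 0.0795 0.2107
1.4 TCP dock x,z 0.0661 0.209
1.3 TCP dock x,z 0.0529 0.2081
1.2 TCP dock x,z 0.0401 0.2058
1.1 TCP dock x,z 0.0278 0.2028
1.0 TCP dock x,z 0.0161 0.1986
```

View pics/w9.png

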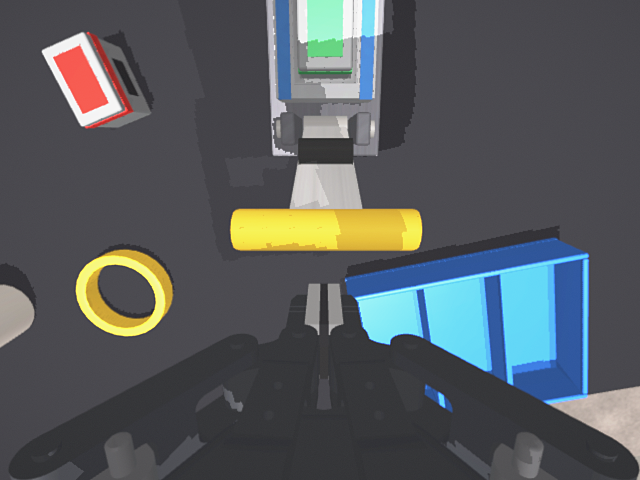

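The closed fingertips at (324,290) face the middle of the yellow handle at (326,230). Pushing it toward the dock's −x along the arc.

>>> {"api": "move_arm", "payload": {
  "plan": [
    [[0, 0, 0, 0.01, 0, -0.002, 0], [0, 0, 0, 0.02, 0, -0.002, 0], [0, 0, 0, 0.028, 0, -0.004, 0], [0, 0, 0, 0.036, 0, -0.006, 0], [0, 0, 0, 0.042, 0, -0.0065, 0]]
  ]
}}

```text
time: 13.98
eef_pos: [0.6242, 0.0118, 0.213]
tcp_rot: [0.103, 0.995, -0.001, 0.002]
contact_force: [5.8, -0.1, 1.9]
opening: -0.0
```

Run:
```python
from h import *
goto(dock(.0529,.208),168.2)
s=get_state();im=snap('wrist','w10.png')
```

```text
t 13.97 turn [-0.08  0.21 -0.04] shift [0.0549 0.0006 0.0048] F [ 5.77 -0.11  1.92] op -0.0 pos [0.6242 0.0118 0.213 ]
```

View pics/w10.png

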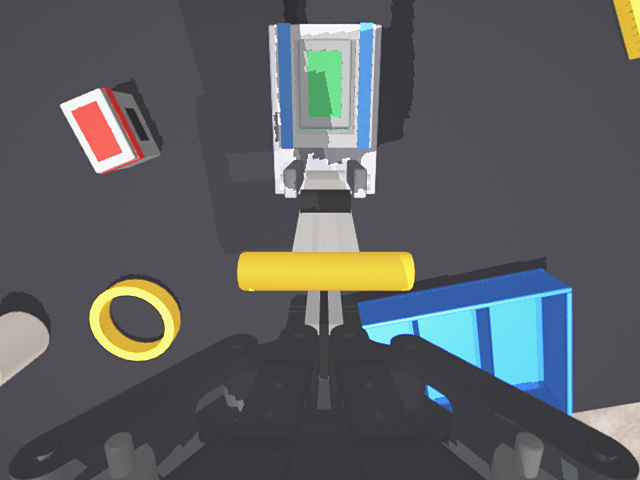

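The handle at (326,271) is in contact with the fingers and moving at about 6 N. Continuing.

>>> {"api": "move_arm", "payload": {
  "plan": [
    [[0, 0, 0, 0.011, 0, 0.002, 0], [0, 0, 0, 0.022, 0, 0.002, 0], [0, 0, 0, 0.033, 0, 0.003, 0], [0, 0, 0, 0.044, 0, 0.004, 0], [0, 0, 0, 0.054, 0, 0.005, 0]]
  ]
}}

```text
time: 14.65
eef_pos: [0.5718, 0.0227, 0.2101]
tcp_rot: [0.103, 0.995, -0.001, 0.004]
contact_force: [5.4, -1.1, 2.4]
opening: -0.004
```

Run:
```python
from h import *
goto(dock(.0161,.1986),168.2)
s=get_state();im=snap('wrist','w11.png')
```

```text
t 14.65 turn [-0.08  0.47 -0.03] shift [0.0383 0.0006 0.0111] F [ 5.39 -1.06  2.43] op -0.0004 pos [0.5718 0.0227 0.2101]
```

View pics/w11.png

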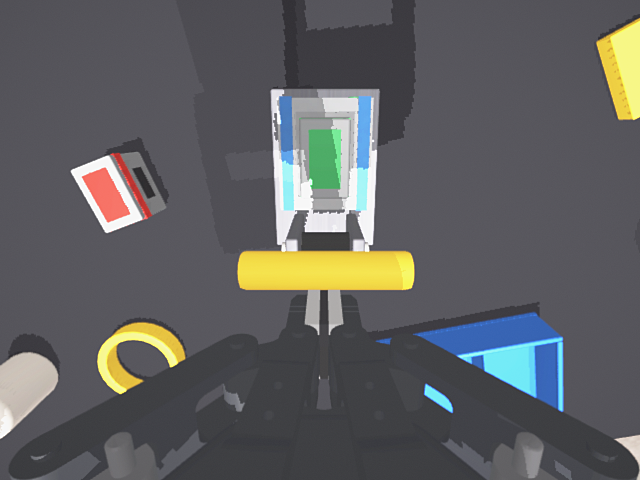

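The handle is still centred on the fingers at (326,270), with the pack standing in the well at (324,160). On to about 1.0 rad.

>>> {"api": "move_arm", "payload": {
  "plan": [
    [[0, 0, 0, 0.009, 0, 0.0015, 0], [0, 0, 0, 0.018, 0, 0.004, 0], [0, 0, 0, 0.025, 0, 0.006, 0], [0, 0, 0, 0.033, 0, 0.009, 0], [0, 0, 0, 0.039, 0, 0.011, 0]]
  ]
}}

```text
time: 15.32
eef_pos: [0.5324, 0.0309, 0.1955]
tcp_rot: [0.103, 0.995, -0.001, 0.004]
contact_force: [10.5, -1.9, -7.6]
opening: 0.003
```

Run:
```python
from h import *
hx,hz=hand(1.0); print(hx,hz)
goto(dock(hx,hz+.025),168.2)
goto(dock(.035,hz+.025),168.2)
s=get_state();im=snap('wrist','w12.png')
```

```text
-0.002940811292198864 0.20159858294906602
t 15.32 turn [-0.1   0.42 -0.02] shift [ 0.0167  0.0006 -0.0312] F [10.49 -1.93 -7.64] op 0.0003 pos [0.5324 0.0309 0.1955]
t 15.32 turn [-0.1   0.42 -0.02] shift [-0.0212  0.0007 -0.0309] F [10.49 -1.93 -7.64] op 0.0003 pos [0.5324 0.0309 0.1955]
```

View pics/w12.png

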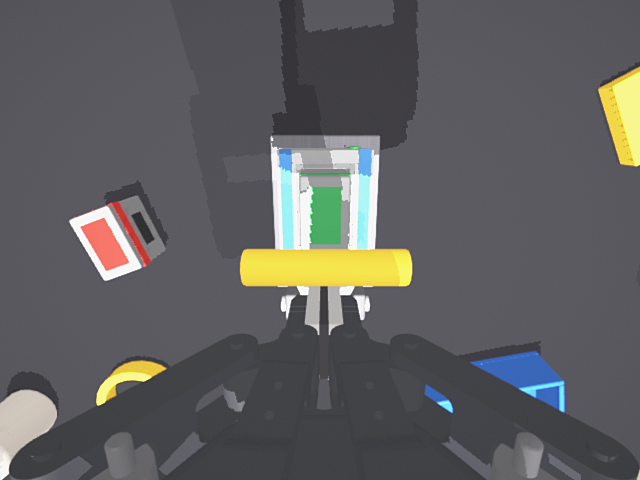

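The handle is at (326,268), angle about 1.0 rad. Backing off, then moving over the top of the handle.

>>> {"api": "move_arm", "payload": {
  "plan": [
    [[0, 0, 0, -0.012, 0, 0, 0], [0, 0.4, 0, -0.014, 0, -0.015, 0], [0, 0.4, 0, -0.012, 0, -0.035, 0], [0, 0.4, 0, 0.004, 0, -0.035, 0], [0, 0.4, 0, 0.018, 0, -0.033, 0]]
  ]
}}

```text
time: 16.0
eef_pos: [0.5126, 0.0352, 0.2285]
tcp_rot: [0.103, 0.995, -0.001, -0.001]
contact_force: [-1.2, -0.1, 0.5]
opening: 0.005
```

Run:
```python
from h import *
hx,hz=hand(1.0)
goto(dock(hx,hz+.008),168.2)
s=get_state();im=snap('wrist','w13.png')
print(proj('wrist',[dock(*hand(t),y) for t in (.9,1.0) for y in (-.035,.035)],s).round(0).tolist())
```

```text
t 16.0 turn [-0.11 -0.05  0.  ] shift [-0.0033  0.0006  0.0189] F [-1.21 -0.11  0.46] op 0.0004 pos [0.5126 0.0352 0.2285]
[[260.0, 261.0], [390.0, 262.0], [258.0, 286.0], [392.0, 286.0]]
```

View pics/w13.png

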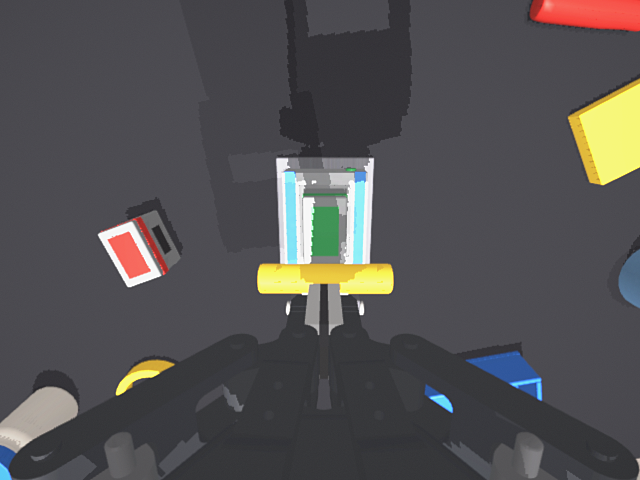

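The fingers are now over the handle (row 279, angle about 0.97). Pressing down along the arc.

>>> {"api": "move_arm", "payload": {
  "plan": [
    [[0, 0, 0, 0, 0, 0.01, 0], [0, 0, 0, 0.002, 0, 0.018, 0], [0, 0, 0, 0.006, 0, 0.024, 0], [0, 0, 0, 0.011, 0, 0.03, 0], [0, 0, 0, 0.017, 0, 0.036, 0]]
  ]
}}

```text
time: 16.68
eef_pos: [0.4939, 0.0392, 0.196]
tcp_rot: [0.102, 0.995, -0.001, -0.003]
contact_force: [-14.1, 1.5, 24.2]
opening: -0.003
```

Run:
```python
from h import *
s=get_state();im=snap('wrist','w14.png')
hx,hz=hand(.5);goto(dock(hx,hz+.008),168.2)
```

```text
t 16.73 turn [-0.16 -0.52  0.06] shift [0.0213 0.0005 0.0343] F [-13.     1.01  21.64] op -0.0003 pos [0.4924 0.0395 0.1948]
```

View pics/w14.png

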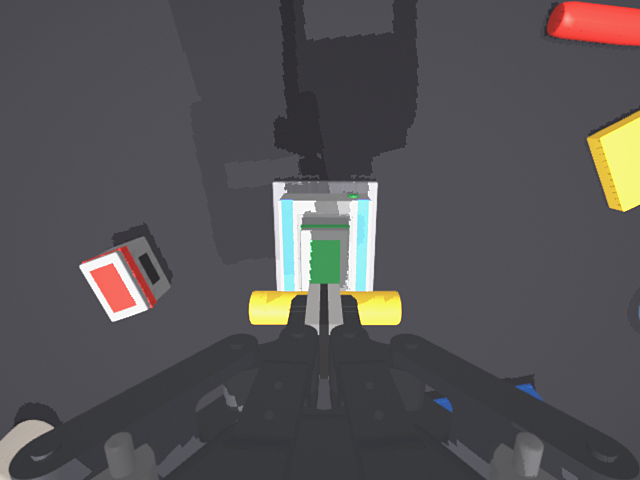

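The tips have run ahead of the handle: it sits at row 307, behind the fingertips at 283, and the force is near-radial. Lifting off to re-place them.

>>> {"api": "move_arm", "payload": {
  "plan": [
    [[0, 0, 0, 0, 0, -0.008, 0], [0, 0.4, 0, 0, 0, -0.02, 0], [0, 0.4, 0, -0.01, 0, -0.03, 0], [0, 0.4, 0, -0.02, 0, -0.03, 0], [0, 0.4, 0, -0.02, 0, -0.03, 0]]
  ]
}}

```text
time: 17.35
eef_pos: [0.513, 0.0351, 0.2241]
tcp_rot: [0.102, 0.995, -0.001, -0.008]
contact_force: [0.6, -0.3, 0.1]
opening: -0.003
```

Run:
```python
from h import *
s=get_state();im=snap('wrist','w15.png')
for t in (.8,.85,.9,.95,1.0,1.05): print(t,proj('wrist',[dock(*hand(t),y) for y in (-.035,.035)],s).round(0).tolist(),np.round(hand(t),4))
p=s['eef_pos'];print(p, (p[:2]-O)@EX, p[2], s['contact_force'])
print(proj('wrist',[p],s))
```

```text
0.8 [[260.0, 241.0], [389.0, 241.0]] [-0.0241  0.1848]
0.85 [[259.0, 252.0], [391.0, 253.0]] [-0.0191  0.1894]
0.9 [[258.0, 264.0], [391.0, 265.0]] [-0.0139  0.1937]
0.95 [[257.0, 277.0], [392.0, 277.0]] [-0.0085  0.1978]
1.0 [[257.0, 290.0], [393.0, 290.0]] [-0.0029  0.2016]
1.05 [[256.0, 303.0], [394.0, 303.0]] [0.0028 0.2051]
[0.51298633 0.03512127 0.22414033] -0.005838306710825001 0.22414033440148862 [ 0.5778317  -0.34097229  0.14258814]
[[323.89600275 304.82905894]]
```

View pics/w15.png

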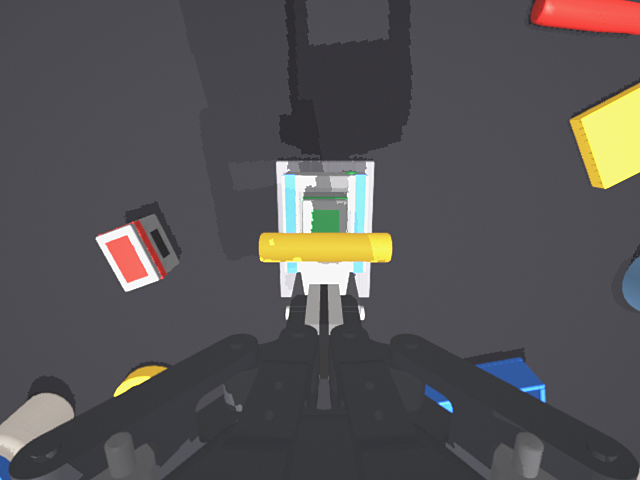

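Off the handle it shows at row 248, so the clamp angle is now about 0.83. It did move, and the sideways load was path mismatch plus friction. Following the arc with more −x lead.

>>> {"api": "move_arm", "payload": {
  "plan": [
    [[0, 0, 0, 0.012, 0, 0.005, 0], [0, 0, 0, 0.0165, 0, 0.02, 0], [0, 0, 0, 0.019, 0, 0.0285, 0], [0, 0, 0, 0.0245, 0, 0.0345, 0], [0, 0, 0, 0.0305, 0, 0.041, 0]]
  ]
}}

```text
time: 18.02
eef_pos: [0.4821, 0.0416, 0.1853]
tcp_rot: [0.102, 0.995, -0.001, -0.008]
contact_force: [-3.1, -0.7, 8.9]
opening: 0.001
```

Run:
```python
from h import *
s=get_state()
p=s['eef_pos'];x=(p[:2]-O)@EX;print(x,p[2],s['contact_force'])
for t in (.75,.7,.65,.6,.55,.5,.45,.4,.35,.3,.25): print(t,np.round((x-hand(t)[0],p[2]-hand(t)[1]-.008),4))
goto(p,168.2)
```

```text
-0.037356418149127914 0.18533612089718882 [-3.05843387 -0.70696415  8.92378203]
0.75 [-0.0086 -0.0027]
0.7 [-0.0041  0.0024]
0.65 [0.0001 0.0076]
0.6 [0.0041 0.0131]
0.55 [0.0077 0.0188]
0.5 [0.0111 0.0246]
0.45 [0.0142 0.0306]
0.4 [0.017  0.0368]
0.35 [0.0195 0.043 ]
0.3 [0.0216 0.0494]
0.25 [0.0234 0.0559]
t 18.02 turn [-0.17 -0.93  0.06] shift [0. 0. 0.] F [-3.06 -0.71  8.92] op 0.0001 pos [0.4821 0.0416 0.1853]
```

>>> {"api": "move_arm", "payload": {
  "plan": [
    [[0, -0.2, 0, 0.003, 0, 0.006, 0], [0, -0.4, 0, 0.006, 0, 0.0125, 0], [0, -0.6, 0, 0.009, 0, 0.0185, 0], [0, -0.8, 0, 0.0115, 0, 0.0245, 0], [0, -0.9, 0, 0.0135, 0, 0.0306, 0]]
  ]
}}

```text
time: 18.65
eef_pos: [0.467, 0.0449, 0.1557]
tcp_rot: [0.102, 0.995, -0.001, -0.002]
contact_force: [-5.1, 0.9, 7.9]
opening: -0.001
```

Run:
```python
from h import *
s=get_state()
p=s['eef_pos'];x=(p[:2]-O)@EX;print(x,p[2],s['contact_force'])
for t in (.5,.45,.4,.35,.3,.25,.2,.15): print(t,np.round((x-hand(t)[0],p[2]-hand(t)[1]-.008),4))
goto(p,168.2)
```

```text
-0.052850136989560814 0.15566532407341074 [-5.0651148   0.87398508  7.87072666]
0.5 [-0.0044 -0.0051]
0.45 [-0.0013  0.0009]
0.4 [0.0015 0.0071]
0.35 [0.004  0.0134]
0.3 [0.0061 0.0198]
0.25 [0.008  0.0263]
0.2 [0.0095 0.0328]
0.15 [0.0106 0.0395]
t 18.65 turn [-0.16 -0.25  0.08] shift [0. 0. 0.] F [-5.07  0.87  7.87] op -0.0001 pos [0.467  0.0449 0.1557]
```

Tracking well at 8 N. Next to about 0.27 rad, still short of the pack.

>>> {"api": "move_arm", "payload": {
  "plan": [
    [[0, 0, 0, 0.003, 0, 0.005, 0], [0, 0, 0, 0.0045, 0, 0.01, 0], [0, 0, 0, 0.006, 0, 0.0145, 0], [0, 0, 0, 0.0075, 0, 0.019, 0], [0, 0, 0, 0.0085, 0, 0.0235, 0]]
  ]
}}

```text
time: 19.27
eef_pos: [0.4573, 0.0469, 0.1321]
tcp_rot: [0.102, 0.995, -0.001, -0.004]
contact_force: [-4.7, 1.0, 5.7]
opening: -0.002
```

Run:
```python
from h import *
s=get_state()
p=s['eef_pos'];x=(p[:2]-O)@EX;print(x,p[2],s['contact_force'])
for t in (.35,.3,.25,.2,.15,.1,.05,0): print(t,np.round((x-hand(t)[0],p[2]-hand(t)[1]-.008),4))
goto(p,168.2)
snap('scene','s16.png')
im=cv2.imread('pics/s16.png');cv2.imwrite('pics/s16z.png',cv2.resize(im[150:400,250:500],None,fx=2.4,fy=2.4,interpolation=cv2.INTER_CUBIC))
```

```text
-0.06276892004529248 0.13211714713147824 [-4.65559971  0.97250041  5.66025149]
0.35 [-0.006  -0.0102]
0.3 [-0.0038 -0.0038]
0.25 [-0.002   0.0027]
0.2 [-0.0005  0.0093]
0.15 [0.0007 0.0159]
0.1 [0.0016 0.0226]
0.05 [0.0021 0.0294]
0 [0.0022 0.0361]
t 19.27 turn [-0.16 -0.45  0.09] shift [0. 0. 0.] F [-4.66  0.97  5.66] op -0.0002 pos [0.4573 0.0469 0.1321]
```

View pics/s16z.png

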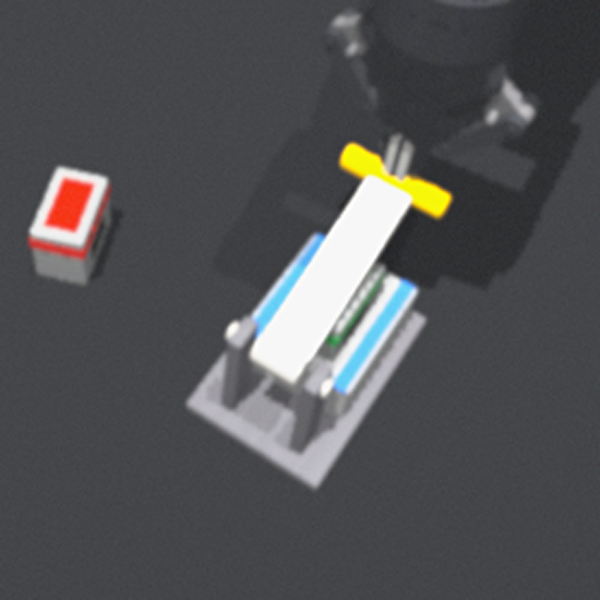

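The clamp is lowered over the pack at about 0.27 rad, with the fingers on the handle at (398,165) in the crop. Contact should come near 0.13 rad, so small steps from here.

>>> {"api": "move_arm", "payload": {
  "plan": [
    [[0, 0, 0, -0.001, 0, 0.003, 0], [0, 0, 0, -0.001, 0, 0.006, 0], [0, 0, 0, -0.001, 0, 0.009, 0], [0, 0, 0, -0.001, 0, 0.012, 0], [0, 0, 0, -0.001, 0, 0.015, 0]]
  ]
}}

```text
time: 19.95
eef_pos: [0.4568, 0.0471, 0.1162]
tcp_rot: [0.102, 0.995, -0.001, -0.006]
contact_force: [-3.2, 0.8, 5.3]
opening: -0.001
```

>>> {"api": "move_arm", "payload": {
  "plan": [
    [[0, 0, 0, 0, 0, 0.0015, 0], [0, 0, 0, 0, 0, 0.003, 0], [0, 0, 0, 0, 0, 0.0045, 0], [0, 0, 0, 0, 0, 0.006, 0], [0, 0, 0, 0, 0, 0.0075, 0]]
  ]
}}

```text
time: 20.58
eef_pos: [0.4556, 0.0473, 0.1088]
tcp_rot: [0.102, 0.995, -0.001, -0.008]
contact_force: [-7.3, 0.5, 7.6]
opening: 0.002
```

>>> {"api": "move_arm", "payload": {
  "plan": [
    [[0, 0, 0, 0, 0, 0.001, 0], [0, 0, 0, 0, 0, 0.002, 0], [0, 0, 0, 0, 0, 0.003, 0], [0, 0, 0, 0, 0, 0.0035, 0], [0, 0, 0, 0, 0, 0.004, 0]]
  ]
}}

```text
time: 21.2
eef_pos: [0.4551, 0.0474, 0.1053]
tcp_rot: [0.102, 0.995, -0.001, -0.009]
contact_force: [-4.6, 0.5, 8.0]
opening: 0.001
```

>>> {"api": "move_arm", "payload": {
  "plan": [
    [[0, 0, 0, 0, 0, 0.0005, 0], [0, 0, 0, 0, 0, 0.001, 0], [0, 0, 0, 0, 0, 0.0015, 0], [0, 0, 0, 0, 0, 0.002, 0], [0, 0, 0, 0, 0, 0.0025, 0]]
  ]
}}

```text
time: 21.82
eef_pos: [0.4548, 0.0475, 0.1034]
tcp_rot: [0.102, 0.995, -0.001, -0.009]
contact_force: [-4.3, 0.4, 7.9]
opening: -0.0
```

>>> {"api": "move_arm", "payload": {
  "plan": [
    [[0, 0, 0, 0, 0, 0.0005, 0], [0, 0, 0, 0, 0, 0.001, 0], [0, 0, 0, 0, 0, 0.0015, 0], [0, 0, 0, 0, 0, 0.002, 0], [0, 0, 0, 0, 0, 0.0025, 0]]
  ]
}}

```text
time: 22.45
eef_pos: [0.4547, 0.0475, 0.1016]
tcp_rot: [0.102, 0.995, -0.001, -0.009]
contact_force: [-4.0, -0.2, 8.2]
opening: 0.003
```

>>> {"api": "move_arm", "payload": {
  "plan": [
    [[0, 0, 0, 0, 0, 0.0005, 0], [0, 0, 0, 0, 0, 0.001, 0], [0, 0, 0, 0, 0, 0.0015, 0], [0, 0, 0, 0, 0, 0.002, 0], [0, 0, 0, 0, 0, 0.002, 0]]
  ]
}}

```text
time: 23.08
eef_pos: [0.4545, 0.0476, 0.1003]
tcp_rot: [0.102, 0.995, -0.001, -0.01]
contact_force: [-3.7, 0.8, 7.4]
opening: 0.002
```

>>> {"api": "move_arm", "payload": {
  "plan": [
    [[0, 0, 0, 0, 0, 0.0004, 0], [0, 0, 0, 0, 0, 0.0008, 0], [0, 0, 0, 0, 0, 0.0012, 0], [0, 0, 0, 0, 0, 0.0016, 0], [0, 0, 0, 0, 0, 0.0016, 0]]
  ]
}}

```text
time: 23.7
eef_pos: [0.4545, 0.0476, 0.0998]
tcp_rot: [0.102, 0.995, -0.001, -0.01]
contact_force: [-5.1, 0.7, 9.4]
opening: -0.003
```

>>> {"api": "move_arm", "payload": {
  "plan": [
    [[0, 0, 0, 0, 0, 0.0004, 0], [0, 0, 0, 0, 0, 0.0008, 0], [0, 0, 0, 0, 0, 0.0012, 0], [0, 0, 0, 0, 0, 0.0016, 0], [0, 0, 0, 0, 0, 0.0016, 0]]
  ]
}}

```text
time: 24.32
eef_pos: [0.4545, 0.0476, 0.0997]
tcp_rot: [0.101, 0.995, -0.001, -0.011]
contact_force: [-5.9, 0.4, 12.3]
opening: -0.003
```

The force is now rising steeply with the motion stopped at z ≈ 0.0997, where the stop was predicted. Final push toward 15 N.

>>> {"api": "move_arm", "payload": {
  "plan": [
    [[0, 0, 0, 0, 0, 0.0008, 0], [0, 0, 0, 0, 0, 0.0014, 0], [0, 0, 0, 0, 0, 0.0018, 0], [0, 0, 0, 0, 0, 0.0021, 0], [0, 0, 0, 0, 0, 0.0021, 0]]
  ]
}}

```text
time: 24.95
eef_pos: [0.4545, 0.0476, 0.0996]
tcp_rot: [0.101, 0.995, -0.001, -0.012]
contact_force: [-6.4, 0.5, 14.4]
opening: -0.001
```

>>> {"api": "move_arm", "payload": {
  "plan": [
    [[0, 0, 0, 0, 0, 0.0012, 0], [0, 0, 0, 0, 0, 0.0018, 0], [0, 0, 0, 0, 0, 0.0023, 0], [0, 0, 0, 0, 0, 0.0023, 0], [0, 0, 0, 0, 0, 0.0023, 0]]
  ]
}}

```text
time: 25.58
eef_pos: [0.4545, 0.0476, 0.0995]
tcp_rot: [0.101, 0.995, -0.001, -0.012]
contact_force: [-6.9, 0.2, 16.1]
opening: -0.003
```

Steady 16 N with no further travel, so the pack is home. Lifting off straight up.

>>> {"api": "move_arm", "payload": {
  "plan": [
    [[0, 0, 0, 0, 0, -0.002, 0], [0, 0, 0, 0, 0, -0.006, 0], [0, 0, 0, 0, 0, -0.015, 0], [0, 0, 0, 0, 0, -0.035, 0], [0, 0, 0, 0, 0, -0.07, 0]]
  ]
}}

```text
time: 26.2
eef_pos: [0.4551, 0.0477, 0.1688]
tcp_rot: [0.101, 0.995, -0.001, -0.014]
contact_force: [0.4, 0.1, 1.3]
opening: 0.001
```

Run:
```python
from h import *
s=get_state(); print(s['eef_pos'],s['contact_force'])
im=snap('wrist','w17.png'); 
snap('scene','s17.png')
for q,z in [('clamp_handle',.09)]:
    for n in('wrist','scene'):
        for d in pinpoint(n,q)[:1]: print(n,d)
for t in (-.05,0,.05,.1,.15):
    print(t,proj('wrist',[dock(*hand(t))],s).round(1),proj('scene',[dock(*hand(t),y) for y in (-.035,.035)]).round(1).tolist())
i=cv2.imread('pics/s17.png');cv2.imwrite('pics/s17z.png',cv2.resize(i[150:400,250:500],None,fx=2.4,fy=2.4,interpolation=cv2.INTER_CUBIC))
```

```text
[0.4551282  0.04767838 0.16882552] [0.41482706 0.14103196 1.28148853]
wrist {'centre': [324.2, 253.3], 'p': 0.83}
scene {'centre': [413.1, 242.4], 'p': 0.66}
-0.05 [[324.4 248.5]] [[391.7, 228.4], [430.9, 249.3]]
0 [[324.4 251.2]] [[392.3, 225.7], [431.8, 246.8]]
0.05 [[324.4 254.5]] [[392.9, 223.2], [432.7, 244.3]]
0.1 [[324.3 258.6]] [[393.3, 220.8], [433.5, 242.0]]
0.15 [[324.3 263.3]] [[393.7, 218.5], [434.2, 239.8]]
```

View pics/s17z.png

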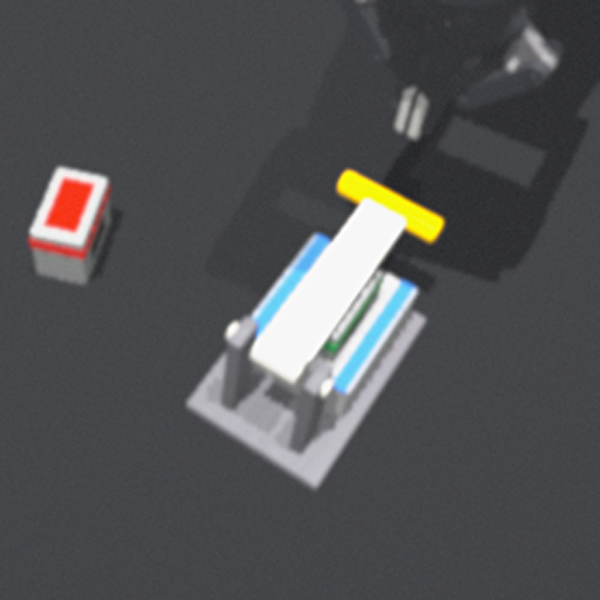

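View pics/w17.png

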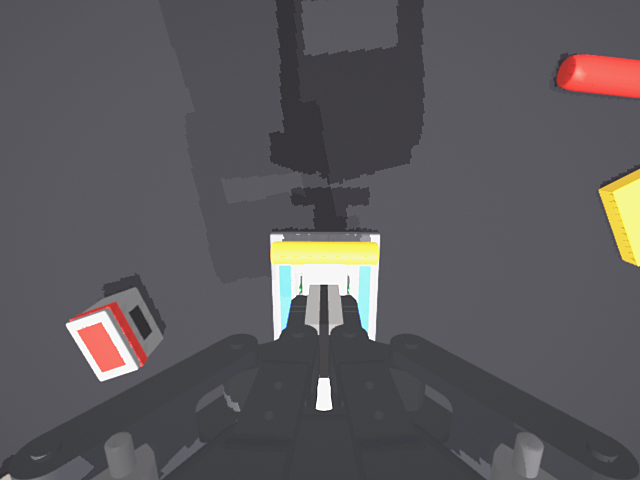

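The clamp is level over the pack (handle at (324,253) in the wrist view, about 0.03 rad), has not sprung back, and the robot is clear. Handing in.

Run:
```python
from plant import *
print(get_state()['contact_force'],get_state()['dq'].round(4)); print(ticket.sign_off())
```

```text
[-0.65447579 -0.52313366 -0.70763684] [-0.0007  0.0208  0.0351 -0.0004  0.0027  0.0008]
the job is handed in; nothing more can be done
None
```

The green pack is in the dock and clamped down, and I handed the job in at about 26 s; no verdict is reported.

- **Loading:** I stood the pack in the well by feel. The force rose about 5 N when it touched the sprung plate, and I let it go with the clamp open at about 1.86 rad.
- **Clamping:** I swung the clamp over and pressed the handle until it stopped moving, at a clamp angle of about 0.03 rad. The finish was a steady vertical push of about 16 N.
- **Last checks:** After lifting off, the wrist view still put the clamp at about 0.03 rad. The scene camera's handle estimate was a few pixels off that and suggested a slightly larger angle. The clamp had not sprung back, the robot was touching nothing, and the red pack looked undisturbed. The clamp's force on the pack and the plate travel cannot be read. I judge the pack home from the force rise at the stop height I had predicted from the loading contact.
- **What went wrong:** On the first top press the fingertips ran ahead of the handle, and the handle force reached about 24 N vertically with 14 N sideways, about 28 N combined. That is over the 25 N you set for the handle. The clamp was still well open (about 0.8 rad) and not touching the pack. I lifted off, re-placed the fingers and carried on. During the final push there was also about 7 N of sideways friction on the handle.

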